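# Load an offcut under the sprung roller of a drilling jig

## Robot

A 7-joint arm with a two-finger parallel gripper is mounted at the origin on a cart in front of the work surface, level with it; the furniture and walls round the work are solid. World frame = base frame: x ahead of the robot, y to its left, z up, the work surface at z = 0. Lengths are in m, angles in rad, forces in N, time in s.
With the tool pointing down it reaches from about 0.4 to 0.85 m from the base axis. Payload 10.4 kg.
Tool frame: the origin (TCP) lies on the centre line of the jaws, within the pads' length; the fingertips stand 11 mm ahead of it and the grasp point (between the pads) lies 8 mm behind it (tip_reach is the distance from the TCP to the fingertips, in m); z points along the fingers, y is the line along which they close (so a half turn about z gives the same grasp; the last joint's range is limited). The gripper opens to 85 mm and grips with 20 to 120 N. Pads are 22 mm wide; open, the fingers measure 114 mm over their backs; the gripper's body (76 mm by 85 mm) begins 54 mm behind the grasp point. The pads swing forward as they close: fully open they stand 13 mm farther back than shut.
Start: joints at [1.109, 0.332, -0.065, 1.46, 0.022, 1.35, -0.088], TCP at [0.266, -0.566, 0.242] pointing down, gripper open.
Joint ranges: [-2.6, 2.6], [-0.5, 2.12], [-1.47, 1.34], [0.16, 2.42], [-1.27, 4.41], [0.06, 2.06], [-2.6, 2.6]. Speed limits (rad/s): [2.22, 2.22, 2.79, 2.79, 3.14, 3.14, 3.14].

## Interface

Orientations are given as a unit quaternion [x, y, z, w].
In Python, from workcell import get_obs, camera, hand_in, tip_reach gives the robot as it stands. The module is installed in compiled form; this text tells all that it offers.
- The arm moves only by the tool move_arm, never from a script. Its argument "plan" is a list of rows, each an object with "delta_pos": the shift along the tool's x, y, z in parts of the range, where 1.0 means 0.6 m, a list of three; "turn": the turn, a rotation vector about the tool's x, y, z in normalised numbers (1 is 2 rad), a list of three; "fingers": the closure, from 0 (fully open) to 1 (shut). A call has 1 to 12 rows; each row is the pose to reach, as a shift and turn from the pose commanded when the call began, along the tool's axes at that moment; what a row does not reach only later rows make up. A row lasts 1/8 s, in which the tool goes at most 62.5 mm and 10.7 degrees, less where a joint would pass 70% of its speed; a pose out of reach is approached as far as the arm can. A call with a gripper value outside its range is refused whole. The fingers move at their own pace and stop on an object; "force" is the grip in N (left out, the last holds). Time passes only in rows, so rows that repeat a pose let the fingers close. It gives the time, the measured TCP pose, the force, the opening and the grip force at its end, in the units of the state.
- get_obs(): the state, without advancing time (a new reading comes with each control period).
- camera(name): name is "scene" or "top" or "wrist"; returns a dict with "color" (420x560x3 uint8, red, green, blue), "range_z" (420x560 float32, m along the optical axis (not along the pixel's ray), 0 where there is no reading), "fx", "fy", "cx", "cy" (pixels), "k1" (the pictures are not rectified: a ray, as slopes to the right and down, at radius r is drawn at 1 + k1 r^2 times it, then the intrinsics apply), "R" (3x3) and "t" (3): a world point X has camera coordinates R X + t; the wrist camera has in their place "tool_from_camera" (4x4, takes a point from camera to tool coordinates, whose origin is the TCP and whose axes are the flange's). Camera axes: x right, y down, z forward; pixel columns grow to the right and rows downward; lengths in m; the calibration is good to about 2 mm. A picture is of the moment at which its call begins: read the wrist's pose just before it.
- hand_in(): hands the job in; it is judged then, once.
The state is a dict: "clock": time; "joint_pos": joint angles; "joint_velocities": joint speeds; "tau": joint torques, N m; "position": TCP position; "ee_rot": TCP orientation; "ft_force": force on the tool from outside, world axes, zero at the start; "torque": the same for the moment, N m; "grip_width": opening from 0.0 (shut) to 1.0 (fully open); "grasp_force": force on a finger pad.
Only numpy, scipy, OpenCV 4.12 (cv2) and the standard library are available. Lean on these libraries where they do the work, as an engineer would, in place of code of your own. Each camera call takes 0.05 s, during which the arm holds its last target. There are 200 camera calls.

## Task

Load the long flat pine offcut that lies loose on the bench into the small plywood jig with the roller arm: slide it flat and lengthwise in from the open end, between the two guide rails, letting its own leading end push the sprung roller arm up so that the roller rides onto the wood. Push it home with firm but gentle pressure against the metal end stop, without ramming the stop, then let go so that the roller holds it down there. Do not touch the roller arm with the gripper, and leave the other things alone.

Things in the scene. Friction and masses are not known exactly. Their poses are not given: they have to be found in the camera images.
- offcut: Plain flat pine board lying loose on the bench, 60 mm wide (its x) by 160 mm long (its y) by 19 mm thick (z up), 0.06 to 0.13 kg. Origin at the centre of its underside. Either end may lead. Grip it across its 60 mm width, on the half that stays outside the rails.
- jig: Small plywood jig screwed to the bench. Origin on its centre line at bench level, x pointing into the jig (from the open end to the hinge), y to the left, z up. Base plate from x -95 to +120 mm, 130 mm wide, its top 12 mm above the bench; the board lies on it. With the board in, the arm and its hinge bracket stand at most 70 mm above the bench.
- slot_mouth (a point): Mouth of the slot: on the jig's centre line, on the plate's top, at jig x = 0. Before it the plate is flat and open. Behind it two wooden guide rails, 10 mm tall, run from jig x +12 to +65 mm, inner faces 33 mm left and right of the centre line (66 mm apart), with flared lead-ins from x +2 mm.
- end_stop: Low rigid aluminium block on the plate across the far end of the slot, under the arm, 46 mm wide, 11 mm tall. Origin at the foot of the face that the board's end meets; axes as the jig's. Its face is at jig x +68 to +88 mm, different each time. Contact force climbs steeply, so feel for it: home is over 5 N for 0.2 s; over 20 N rams it.
- hold_arm (a joint): Hinge angle of the sprung steel hold-down arm (rad): 0 at rest (roller's underside 11 mm above the plate, 8 mm lower than the board's top), positive as the roller rises; about 0.115 with the board beneath. It presses down with about 5 N; pushing the board's end under it takes about 8 to 14 N horizontally, then 4 to 6 N of friction, more if it is pressed down.
- roller_axle (a point): Centre of the free-turning roller at the arm's tip, over the centre line at jig x +35 mm, 36 mm diameter, 24 mm wide, axle across the slot, 70 mm from the hinge pin. The board meets it when its leading end is at about jig x +20 mm; it is on top of the board past x +35 mm.
- tape: Bystander: yellow tape measure standing on the bench, 36x79x62 mm, origin at the centre of its underside.
- tin: Bystander: round tin, 75 mm diameter, 58 mm tall, origin at the centre of its underside.
- screwdriver: Bystander: screwdriver with a yellow handle lying on the bench, 29x212x29 mm, origin at the centre of its underside.
There are look-alikes about, which are no part of the job. Several things look just like the offcut: the one meant starts farthest to the robot's right.

How it is judged:
On the way, in this order (a step that is already met when the one before it is completed fails the run):
1. the board's end has pushed the roller up and the roller presses on the board (value of joint hold_arm above 0.08 rad and contact force between offcut and hold_arm above 1.5 N), for 0.1 s.
2. the board is pressed against the end stop with more than 5 N (contact force between offcut and end_stop above 5 N), for 0.2 s.
At the end, for the whole second after the job is handed in: The board lies flat on the plate between the rails, its leading end within 2 mm of the end stop's face, centred within 6 mm and square to the slot within 0.07 rad, at rest, with the arm up 0.09 to 0.15 rad and its roller bearing on the board with more than 2 N (x of offcut in the frame of end_stop between -0.082 and -0.077 m and y of offcut in the frame of jig between -0.006 and 0.006 m and z of offcut in the frame of jig below 0.0145 m and angle between the y axis of offcut and the x axis of jig, either way round below 0.07 rad and angle between offcut's own z axis and vertical below 0.04 rad and value of joint hold_arm between 0.09 and 0.15 rad and contact force between offcut and hold_arm above 2 N and linear speed of offcut below 0.01 m/s); the robot touches nothing.
It fails at once if the end stop is rammed (over 20 N) (contact force between offcut and end_stop above 20 N).
It fails at once if the gripper touches the hold-down arm or its roller (contact force between any of the fingers, the arm and hold_arm above 1 N).
It fails at once if a bystander is moved more than 20 mm (distance of any of tape, tin, screwdriver from where it was at the start of the episode above 0.02 m).
It also fails if it takes over 72 s, if anything falls off the work surface, if the arm or the gripper's body presses on something with over 40 N, if the wrist force passes 120 N, or if a joint passes its speed limit or range.

## Working session

There is one attempt and no reset: what is moved stays moved. The work goes in short steps, Python scripts to look and compute and a tool call to move; the robot and the scene stay as the last step left them, time stands still between calls to the robot, and variables do not carry over. Pictures are saved under pics/ and viewed, at most 10 in all, crops included, and the job is handed in when it is done.

Besides the shell and the picture viewer there is one more tool, called after "Emit:" as a command line: name --argument value ..., lists and objects as JSON in quotes. move_arm: Moves the arm, as the interface text tells. Its arguments: {"type":"object","properties":{"plan":{"type":"array","items":{"type":"object","properties":{"delta_pos":{"type":"array","items":{"type":"number"}},"turn":{"type":"array","items":{"type":"number"}},"fingers":{"type":"number"}}}},"force":{"type":"number"}},"required":["plan"]}

```bash
mkdir -p pics
cat > h.py <<'E'
import numpy as np, cv2
from workcell import get_obs, camera, hand_in, tip_reach
def save(c,n): cv2.imwrite(f'pics/{n}.png',c['color'][...,::-1])
def pts(c):
    K=np.array([[c['fx'],0,c['cx']],[0,c['fy'],c['cy']],[0,0,1.]])
    h,w=c['range_z'].shape
    u,v=np.meshgrid(np.arange(w),np.arange(h))
    p=cv2.undistortPoints(np.stack([u,v],-1).reshape(-1,1,2).astype(float),K,np.array([c['k1'],0,0,0,0.])).reshape(h,w,2)
    z=c['range_z'].astype(float)
    P=np.dstack([p[...,0]*z,p[...,1]*z,z])
    if 'R' in c: return (P-c['t'])@np.array(c['R'])
    return P
E
python3 - <<'E'
from h import *
o=get_obs(); print(o, tip_reach)
for n in ('scene','top'):
    c=camera(n); save(c,n); np.savez(n,P=pts(c),C=c['color'])
E
```

```text
{'clock': 0.0, 'joint_pos': array([ 1.10943396,  0.33288739, -0.06471013,  1.46096641,  0.02159617,
        1.34991889, -0.08849347]), 'joint_velocities': array([ 0.00153579,  0.00028177, -0.00016667,  0.00032929,  0.00051229,
        0.00147404, -0.00015703]), 'tau': array([-7.05540697e-04, -6.25448298e+01,  4.88849112e-02, -3.91612315e+01,
        1.62387360e-02,  9.90672503e-03,  7.26992994e-05]), 'position': array([ 0.26535261, -0.56545593,  0.24149428]), 'ee_rot': array([ 9.76028035e-01,  2.17643570e-01, -1.92327520e-04, -7.16937634e-04]), 'ft_force': array([-0.41102636, -0.51967036,  0.39704995]), 'torque': array([-0.02757424, -0.04363494,  0.06240243]), 'grasp_force': 0.0, 'grip_width': 1.000241525984416} 0.011
```

View pics/scene.png

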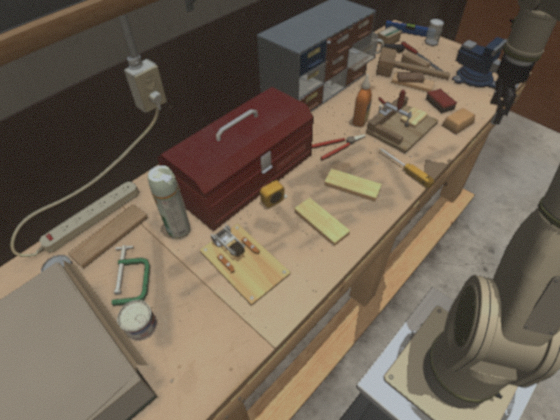

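View pics/top.png

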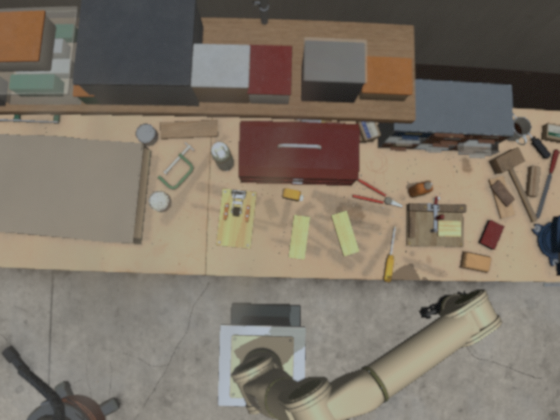

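The pine boards are at top (300,237) and (345,233). The jig is at (236,218) with its roller at about (237,200), so its open end faces the robot. The target is the right-hand board, (345,233). I'll measure these.

Run:
```python
from h import *
for n in ('top','scene'):
    d=np.load(n+'.npz'); P,C=d['P'],d['C']
    hsv=cv2.cvtColor(C,cv2.COLOR_RGB2HSV)
    seeds={'top':dict(board=(345,233),other=(300,237),jig=(236,235),small=(450,228)),'scene':dict(board=(352,184),other=(321,221),jig=(250,275))}[n]
    for k,(u,v) in seeds.items():
        print(n,k,'hsv',hsv[v,u],'P',P[v,u].round(4))
        m=(np.abs(hsv[...,0].astype(int)-hsv[v,u,0])<=4)&(hsv[...,1]>hsv[v,u,1]-35)&(hsv[...,2]>110)
        _,L=cv2.connectedComponents(m.astype(np.uint8),connectivity=4)
        M=L==L[v,u]
        Q=P[M]; Q=Q[Q[:,2]>-.02]
        r=cv2.minAreaRect((Q[:,:2]*1000).astype(np.float32))
        print('  n',M.sum(),'rect mm',np.round(r[0],1),np.round(r[1],1),round(r[2],1),'z med',np.median(Q[:,2]).round(4),'mean',Q.mean(0).round(4))
    b=P[(abs(P[...,2])<.02)&(abs(P[...,0]-.6)<.15)&(abs(P[...,1])<.3)]
    print('bench z',np.median(b[:,2]))
d=np.load('top.npz')
cv2.imwrite('pics/topcrop.png',cv2.resize(d['C'][170:265,195:375,::-1],None,fx=4,fy=4,interpolation=cv2.INTER_CUBIC))
```

```text
top board hsv [ 31  73 178] P [ 0.5009 -0.2953  0.0247]
  n 684 rect mm [ 462.8 -176.4] [161.2 321.1] 18.3 z med 0.0186 mean [ 0.5008 -0.2949  0.0261]
top other hsv [ 31  73 179] P [ 0.4818 -0.1289  0.0192]
  n 676 rect mm [ 466.  -116.9] [ 98.5 204.2] 65.9 z med 0.0182 mean [ 0.4823 -0.1245  0.0236]
top jig hsv [ 24  84 176] P [0.4829 0.109  0.0082]
  n 2394 rect mm [491.8 163.1] [321.9 320.1] 15.5 z med 0.0069 mean [0.4748 0.1326 0.0111]
top small hsv [ 29  63 178] P [ 0.5291 -0.6902  0.0382]
  n 275 rect mm [ 480.4 -383.6] [ 65.8 724.8] 8.7 z med 0.0333 mean [ 0.5295 -0.688   0.0399]
bench z 0.0007888850312000911
scene board hsv [ 24  88 179] P [ 0.4973 -0.2898  0.018 ]
  n 680 rect mm [346.   60.5] [170.3 895.3] 23.6 z med 0.0183 mean [ 0.5085 -0.2903  0.0205]
scene other hsv [ 24  85 179] P [ 0.4763 -0.1186  0.0187]
  n 667 rect mm [304.9 108.6] [104.8 778.7] 41.0 z med 0.0184 mean [ 0.5054 -0.1237  0.0188]
scene jig hsv [ 22  92 180] P [0.5024 0.129  0.0098]
  n 6678 rect mm [326.7 138.6] [334.2 685.7] 64.6 z med 0.0022 mean [0.4497 0.1256 0.0081]
bench z 0.0009416328128944926
```

View pics/topcrop.png

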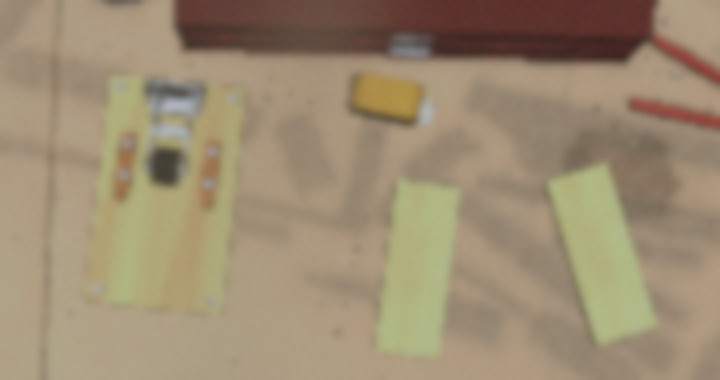

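The crop shows the jig pointing away from the robot, turned about -4° in yaw. The target board at right is turned about +16°. The tape is at crop (387,97), with the other board between them. I'll move over the target for a wrist view.

Careful with the scale: shifts go in shares of 0.6 m and turns go in shares of 2 rad. That gives: 0.285 m / 0.6 = 0.475, -0.148 m / 0.6 = -0.2467, 0.16 rad / 2 = 0.08.

Emit:
move_arm --plan '[{"delta_pos":[0.0833,-0.0433,0],"turn":[0,0,0.015],"fingers":0},{"delta_pos":[0.1667,-0.0867,0],"turn":[0,0,0.03],"fingers":0},{"delta_pos":[0.25,-0.13,0],"turn":[0,0,0.045],"fingers":0},{"delta_pos":[0.3333,-0.1733,0],"turn":[0,0,0.06],"fingers":0},{"delta_pos":[0.4167,-0.2167,0],"turn":[0,0,0.07],"fingers":0},{"delta_pos":[0.475,-0.2467,0],"turn":[0,0,0.08],"fingers":0},{"delta_pos":[0.475,-0.2467,0],"turn":[0,0,0.08],"fingers":0},{"delta_pos":[0.475,-0.2467,0],"turn":[0,0,0.08],"fingers":0}]'

```text
clock: 1.1
position: [0.4601, -0.3113, 0.242]
ee_rot: [0.99, 0.139, -0.0, 0.0]
ft_force: [0.2, 0.1, 0.7]
grip_width: 0.997
grasp_force: 0.0
```

```bash
cat >> h.py <<'E'
from scipy.spatial.transform import Rotation as Ro
def wrist():
    o=get_obs(); c=camera('wrist'); T=np.array(c['tool_from_camera'])
    P=pts(c); Rw=Ro.from_quat(o['ee_rot']).as_matrix()
    W=(P@T[:3,:3].T+T[:3,3])@Rw.T+o['position']
    W[c['range_z']==0]=np.nan
    return o,c,W
E
python3 - <<'E'
from h import *
o,c,W=wrist(); save(c,'w1'); np.savez('w1',W=W,C=c['color'])
print(o['clock'],o['position'],o['ee_rot'],c['tool_from_camera'])
C=c['color']
m=(abs(W[...,2]-.019)<.006)
print(m.sum())
cv2.imwrite('pics/w1m.png',np.hstack([C[...,::-1],cv2.merge([(m*255).astype(np.uint8)]*3)])[::,:] )
n,L,st,ce=cv2.connectedComponentsWithStats(m.astype(np.uint8))
for i in range(1,n):
    if st[i,4]>1500:
        Q=W[L==i]; r=cv2.minAreaRect((Q[:,:2]*1000).astype(np.float32)); print(st[i],np.round(r[0],1),np.round(r[1],1),round(r[2],2),np.median(Q[:,2]))
E
```

```text
1.1 [ 0.46011925 -0.31132333  0.24203535] [ 9.90327386e-01  1.38749874e-01 -3.74150100e-04  2.79450403e-05] [[ 6.62121472e-04 -9.49398489e-01 -3.14073353e-01  8.08842075e-02]
 [ 9.99999781e-01  6.35577660e-04  1.86914477e-04 -6.89617526e-04]
 [ 2.21616848e-05 -3.14073408e-01  9.49398701e-01 -1.32204651e-01]
 [ 0.00000000e+00  0.00000000e+00  0.00000000e+00  1.00000000e+00]]
27753
[  74   13   94  171 9451] [ 482.8 -125.3] [ 61.3 160.5] 84.19 0.019576131964874954
[ 248   46   64  160 9171] [ 501.3 -295.5] [160.3  60.6] 18.15 0.01958992809067761
[ 467   85   93  166 5648] [ 540.3 -591.2] [160.3 126.4] 0.3 0.018405936403288817
```

View pics/w1.png

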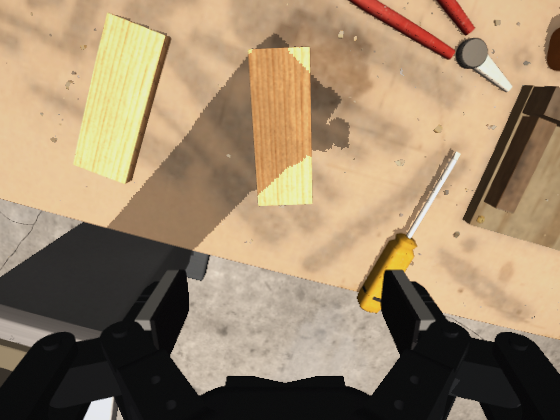

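The board centre is at (0.501,-0.2955) with yaw 0.317. In the wrist picture it spans (249–312, 47–205), and the screwdriver is well clear to the right. I'll descend on its near half and grip.

In the tool's units: 0.231 m / 0.6 = 0.385, -0.002 m / 0.6 = -0.0033, -0.038 rad / 2 = -0.019.

Emit:
move_arm --plan '[{"delta_pos":[0.0033,-0.0033,0.0833],"turn":[0,0,-0.019],"fingers":0},{"delta_pos":[0.0033,-0.0033,0.1667],"turn":[0,0,-0.019],"fingers":0},{"delta_pos":[0.0033,-0.0033,0.25],"turn":[0,0,-0.019],"fingers":0},{"delta_pos":[0.0033,-0.0033,0.3167],"turn":[0,0,-0.019],"fingers":0},{"delta_pos":[0.0033,-0.0033,0.3583],"turn":[0,0,-0.019],"fingers":0},{"delta_pos":[0.0033,-0.0033,0.375],"turn":[0,0,-0.019],"fingers":0},{"delta_pos":[0.0033,-0.0033,0.385],"turn":[0,0,-0.019],"fingers":0},{"delta_pos":[0.0033,-0.0033,0.385],"turn":[0,0,-0.019],"fingers":0}]' --force 40

```text
clock: 2.15
position: [0.4622, -0.3087, 0.0118]
ee_rot: [0.988, 0.158, 0.0, 0.0]
ft_force: [0.7, -0.0, 0.6]
grip_width: 1.001
grasp_force: 0.0
```

Emit:
move_arm --plan '[{"delta_pos":[0,0,0],"turn":[0,0,0],"fingers":0.25},{"delta_pos":[0,0,0],"turn":[0,0,0],"fingers":0.6},{"delta_pos":[0,0,0],"turn":[0,0,0],"fingers":0.6},{"delta_pos":[0,0,0],"turn":[0,0,0],"fingers":0.6},{"delta_pos":[0,0,0],"turn":[0,0,0],"fingers":0.6}]' --force 40

```text
clock: 2.78
position: [0.4626, -0.3087, 0.0123]
ee_rot: [0.987, 0.158, 0.001, 0.001]
ft_force: [-1.8, 0.8, 6.0]
grip_width: 0.689
grasp_force: 43.4
```

The upward force of 6 N suggests the tips may be at bench level, so I'll regrip 4 mm higher.

In the tool's units: -0.004 m / 0.6 = -0.0067, -0.001 m / 0.6 = -0.0017.

Emit:
move_arm --plan '[{"delta_pos":[0,0,-0.0017],"turn":[0,0,0],"fingers":0.1},{"delta_pos":[0,0,-0.0067],"turn":[0,0,0],"fingers":0.1},{"delta_pos":[0,0,-0.0067],"turn":[0,0,0],"fingers":0.1},{"delta_pos":[0,0,-0.0067],"turn":[0,0,0],"fingers":0.25},{"delta_pos":[0,0,-0.0067],"turn":[0,0,0],"fingers":0.6},{"delta_pos":[0,0,-0.0067],"turn":[0,0,0],"fingers":0.6},{"delta_pos":[0,0,-0.0067],"turn":[0,0,0],"fingers":0.6},{"delta_pos":[0,0,-0.0067],"turn":[0,0,0],"fingers":0.6}]'

```text
clock: 3.78
position: [0.4621, -0.3083, 0.0154]
ee_rot: [0.987, 0.158, 0.0, 0.0]
ft_force: [0.8, 0.8, 2.9]
grip_width: 0.69
grasp_force: 43.4
```

Run:
```python
from h import *
# jig fit from top and scene clouds: plate height points
for n in ('top','scene'):
    d=np.load(n+'.npz'); P,C=d['P'],d['C']
    m=(P[...,0]>.35)&(P[...,0]<.72)&(P[...,1]>.03)&(P[...,1]<.24)&(P[...,2]>.007)&(P[...,2]<.075)
    k,L,st,ce=cv2.connectedComponentsWithStats(m.astype(np.uint8))
    i=1+st[1:,4].argmax(); Q=P[L==i]
    r=cv2.minAreaRect((Q[:,:2]*1000).astype(np.float32)); print(n,st[i],np.round(r[0],1),np.round(r[1],1),round(r[2],2),np.median(Q[:,2]),Q.mean(0))
```

```text
top [ 215  187   42   62 1718] [546.2 111.3] [135.7 221.1] 85.24 0.01337757236477224 [0.54669672 0.11133172 0.01722951]
scene [ 200  224   90   81 3693] [544.4 112.5] [131.8 216.8] 85.43 0.012259042786540726 [0.53932335 0.11582393 0.01655988]
```

In the tool's units: -0.43 m / 0.6 = -0.7167, -0.175 m / 0.6 = -0.2917, 0.398 rad / 2 = 0.199.

Emit:
move_arm --plan '[{"delta_pos":[0,0,-0.05],"turn":[0,0,0],"fingers":0.6},{"delta_pos":[0,0,-0.1333],"turn":[0,0,0],"fingers":0.6},{"delta_pos":[0.01,-0.05,-0.2],"turn":[0,0,0.015],"fingers":0.6},{"delta_pos":[0.0217,-0.125,-0.25],"turn":[0,0,0.035],"fingers":0.6},{"delta_pos":[0.0367,-0.2083,-0.275],"turn":[0,0,0.06],"fingers":0.6},{"delta_pos":[0.0533,-0.3,-0.2917],"turn":[0,0,0.085],"fingers":0.6},{"delta_pos":[0.07,-0.3917,-0.2917],"turn":[0,0,0.11],"fingers":0.6},{"delta_pos":[0.0867,-0.4833,-0.2917],"turn":[0,0,0.135],"fingers":0.6},{"delta_pos":[0.1,-0.5667,-0.2917],"turn":[0,0,0.16],"fingers":0.6},{"delta_pos":[0.1133,-0.6417,-0.2917],"turn":[0,0,0.18],"fingers":0.6},{"delta_pos":[0.1233,-0.6967,-0.2917],"turn":[0,0,0.195],"fingers":0.6},{"delta_pos":[0.1267,-0.7167,-0.2917],"turn":[0,0,0.199],"fingers":0.6}]'

```text
clock: 5.28
position: [0.3995, 0.126, 0.19]
ee_rot: [0.999, -0.039, -0.0, 0.0]
ft_force: [0.0, 0.2, -0.9]
grip_width: 0.689
grasp_force: 43.7
```

Emit:
move_arm --plan '[{"delta_pos":[0,0,0],"turn":[0,0,0],"fingers":0.6},{"delta_pos":[0,0,0],"turn":[0,0,0],"fingers":0.6}]'

```text
clock: 5.52
position: [0.4003, 0.1232, 0.1901]
ee_rot: [0.999, -0.041, -0.0, 0.0]
ft_force: [-0.7, -0.8, -2.1]
grip_width: 0.689
grasp_force: 43.7
```

Run:
```python
from h import *
o,c,W=wrist(); save(c,'w2'); np.savez('w2',W=W,C=c['color'])
print(o['clock'],o['position'],o['ee_rot'],o['ft_force'],o['grip_width'])
yaw=2*np.arctan2(o['ee_rot'][1],o['ee_rot'][0]); print('yaw',yaw)
# held board top
z=W[...,2]
for nm,m in (('plate',(abs(z-.012)<.005)&(abs(W[...,1]-.11)<.12)&(W[...,0]>.4)&(W[...,0]<.7)),('rail',(abs(z-.022)<.004)&(abs(W[...,1]-.11)<.08)),('board',(z>.15)&(z<.23)),('high',(z>.03)&(z<.1)&(abs(W[...,1]-.11)<.08))):
    n,L,st,ce=cv2.connectedComponentsWithStats(m.astype(np.uint8))
    for i in np.argsort(-st[1:,4])[:3]+1:
        if st[i,4]<150: continue
        Q=W[L==i]; r=cv2.minAreaRect((Q[:,:2]*1000).astype(np.float32)); print(nm,st[i],np.round(r[0],1),np.round(r[1],1),round(r[2],2),np.median(Q[:,2]).round(4))
```

```text
5.525 [0.40031331 0.12318269 0.1900613 ] [ 9.99162956e-01 -4.09062593e-02 -1.81132498e-04  1.80151505e-04] [-0.72047514 -0.78514998 -2.14346974] 0.689295350787756
yaw -0.08183535495249933
board [  152     0   265   360 59704] [436.  121.1] [ 87.  152.1] 85.55 0.1941
```

View pics/w2.png

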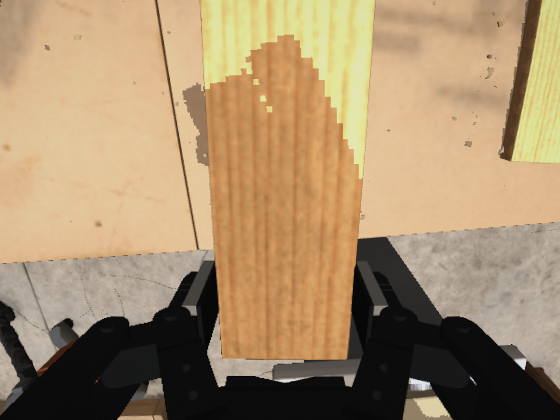

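The held board is aligned along the tool, from row 0 to row 360, but it hides the jig. I'll step sideways so the wrist camera can see the jig beside the board.

In the tool's units: 0.126 m / 0.6 = 0.21, -0.06 m / 0.6 = -0.1.

Emit:
move_arm --plan '[{"delta_pos":[0.05,0.07,-0.0333],"turn":[0,0,0],"fingers":0.6},{"delta_pos":[0.1,0.14,-0.0667],"turn":[0,0,0],"fingers":0.6},{"delta_pos":[0.15,0.21,-0.1],"turn":[0,0,0],"fingers":0.6},{"delta_pos":[0.15,0.21,-0.1],"turn":[0,0,0],"fingers":0.6},{"delta_pos":[0.15,0.21,-0.1],"turn":[0,0,0],"fingers":0.6}]'

```text
clock: 6.2
position: [0.4794, -0.0089, 0.2498]
ee_rot: [0.999, -0.041, -0.0, -0.0]
ft_force: [0.2, 0.1, -1.1]
grip_width: 0.69
grasp_force: 43.7
```

Run:
```python
from h import *
o,c,W=wrist(); save(c,'w3'); np.savez('w3',W=W,C=c['color'])
print(o['clock'],o['position'],o['ee_rot'],o['ft_force'],o['grip_width'])
z=W[...,2]
for nm,m in (('plate+',(z>.007)&(z<.08)&(abs(W[...,1]-.11)<.12)&(W[...,0]>.4)&(W[...,0]<.7)),('rail',(abs(z-.022)<.004)&(abs(W[...,1]-.11)<.08)),('board',(z>.18)&(z<.3)),('high',(z>.035)&(z<.1)&(abs(W[...,1]-.11)<.08))):
    n,L,st,ce=cv2.connectedComponentsWithStats(m.astype(np.uint8))
    for i in np.argsort(-st[1:,4])[:3]+1:
        if st[i,4]<100: continue
        Q=W[L==i]; r=cv2.minAreaRect((Q[:,:2]*1000).astype(np.float32)); print(nm,st[i],np.round(r[0],1),np.round(r[1],1),round(r[2],2),np.median(Q[:,2]).round(4))
```

```text
6.2 [ 0.4794022  -0.00894165  0.24984712] [ 9.99161624e-01 -4.09370189e-02 -4.25329801e-04 -1.66983172e-04] [ 0.16276277  0.09712045 -1.13822776] 0.6899246227479179
plate+ [   95     1   116   212 19831] [546.9 122.2] [109.  215.7] 85.52 0.0131
rail [115  65  21  65 904] [570.4 149.2] [14.9 63.9] 85.23 0.0226
rail [193  64  14  65 598] [564.   71.8] [10.8 63. ] 86.5 0.0228
rail [136  25  29  17 435] [628.4 111.4] [28.7 14. ] 83.85 0.0237
board [   79     0   409   398 67044] [515.7 -11.3] [124.2 151.7] 84.54 0.2539
high [ 116    1   65  114 3660] [600.8 107.5] [56.8 98.8] 84.77 0.0463
```

View pics/w3.png

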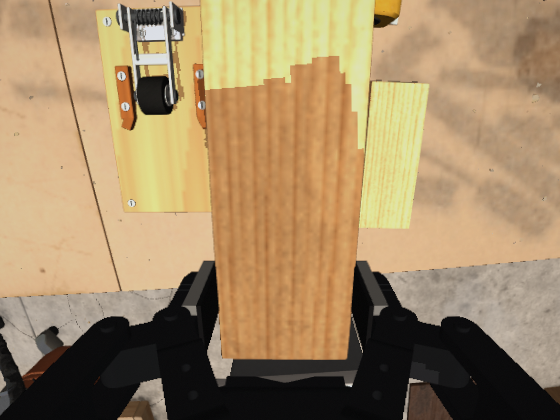

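The jig is at the left: roller at (156,95), rails at (124,97) and (200,97), plate front edge at row 212. Next I'll fit the jig axis and the held board's edges.

Run:
```python
from h import *
d=np.load('w3.npz'); W=d['W'].reshape(-1,3); o=get_obs()
org=np.array([.5335,.1126]); 
def fitedge(Q,lo,hi,side,bins=12):
    # extreme v per u-bin then line
    E=[]
    for a in np.linspace(lo,hi,bins,endpoint=False):
        q=Q[(Q[:,0]>=a)&(Q[:,0]<a+(hi-lo)/bins)]
        if len(q)>5: E.append((a+(hi-lo)/bins/2,np.percentile(q[:,1],98 if side>0 else 2)))
    E=np.array(E); p=np.polyfit(E[:,0],E[:,1],1); return p, np.std(E[:,1]-np.polyval(p,E[:,0]))
th=-.0800; A=np.array([[np.cos(th),np.sin(th)],[-np.sin(th),np.cos(th)]])
J=np.c_[(W[:,:2]-org)@A.T,W[:,2]]
pl=J[(abs(J[:,2]-.013)<.005)&(abs(J[:,1])<.075)&(abs(J[:,0])<.13)]
print('plate left edge',fitedge(pl,-.09,.11,1), 'front',[np.percentile(pl[(pl[:,1]>.03)&(pl[:,0]<0)][:,0],k) for k in (.5,2)])
print('back',np.percentile(pl[pl[:,1]>.04][:,0],99.5))
r=J[(abs(J[:,2]-.0225)<.003)&(abs(J[:,0]-.04)<.02)]
for s in (1,-1):
    q=r[(r[:,1]*s>.02)&(r[:,1]*s<.06)]; print('rail',s,np.percentile(q[:,1],[2,50,98]), fitedge(q,.02,.06,-s,6))
ro=J[(J[:,2]>.035)&(J[:,2]<.06)&(abs(J[:,0]-.03)<.018)&(abs(J[:,1])<.03)]; print('roller y',np.percentile(ro[:,1],[2,50,98]),'x',np.percentile(ro[:,0],[2,98]),'zmax',np.percentile(ro[:,2],98))
Rw=Ro.from_quat(o['ee_rot']).as_matrix(); T=(W-o['position'])@Rw
b=T[(abs(T[:,2]+.0037)<.004)&(abs(T[:,1])<.04)]
print('held board: left',fitedge(b[b[:,0]>0],.03,.1,1),'right',fitedge(b[b[:,0]>0],.03,.1,-1),'rear',np.percentile(b[:,0],[.2,1]),'slope z',np.polyfit(b[:,0],b[:,2],1))
print('toolyaw',2*np.arctan2(o['ee_rot'][1],o['ee_rot'][0]))
```

```text
plate left edge (array([0.01185889, 0.06215735]), np.float64(0.00044470558059419527)) front [np.float64(-0.09466024519988853), np.float64(-0.09266375681497707)]
back 0.11950863512828977
rail 1 [0.03256895 0.0386568  0.04612833] (array([-0.00438785,  0.03291038]), np.float64(0.0002970061308894799))
rail -1 [-0.04309212 -0.03834061 -0.03312004] (array([ 0.01737035, -0.0340208 ]), np.float64(0.0002682449737179567))
roller y [-0.02065323 -0.00570075  0.01810552] x [0.01901804 0.04755388] zmax 0.059687765790551385
held board: left (array([0.00637337, 0.02861822]), np.float64(6.445287214669164e-05)) right (array([ 0.01050453, -0.02875544]), np.float64(0.00011722012942971898)) rear [-0.03787854 -0.03565553] slope z [ 0.00270025 -0.00411667]
toolyaw -0.08062508386116572
```

In the tool's units: 0.215 m / 0.6 = 0.3583, -0.04 m / 0.6 = -0.0667, -0.006 rad / 2 = -0.003.

Emit:
move_arm --plan '[{"delta_pos":[-0.0667,-0.0667,0],"turn":[0,0,0],"fingers":0.6},{"delta_pos":[-0.1167,-0.1333,0.0167],"turn":[0,0,-0.003],"fingers":0.6},{"delta_pos":[-0.1467,-0.1917,0.0667],"turn":[0,0,-0.003],"fingers":0.6},{"delta_pos":[-0.1517,-0.2067,0.15],"turn":[0,0,-0.003],"fingers":0.6},{"delta_pos":[-0.1517,-0.2067,0.2333],"turn":[0,0,-0.003],"fingers":0.6},{"delta_pos":[-0.1517,-0.2067,0.3],"turn":[0,0,-0.003],"fingers":0.6},{"delta_pos":[-0.1517,-0.2067,0.3417],"turn":[0,0,-0.003],"fingers":0.6},{"delta_pos":[-0.1517,-0.2067,0.3583],"turn":[0,0,-0.003],"fingers":0.6},{"delta_pos":[-0.1517,-0.2067,0.3583],"turn":[0,0,-0.003],"fingers":0.6},{"delta_pos":[-0.1517,-0.2067,0.3583],"turn":[0,0,-0.003],"fingers":0.6}]'

```text
clock: 7.5
position: [0.3998, 0.1224, 0.0363]
ee_rot: [0.999, -0.037, 0.001, -0.0]
ft_force: [0.3, 0.4, -1.7]
grip_width: 0.689
grasp_force: 43.7
```

Run:
```python
from h import *
o=get_obs(); print(o['clock'],o['position'],o['ee_rot'],o['ft_force'],o['torque'],2*np.arctan2(o['ee_rot'][1],o['ee_rot'][0]))
```

```text
7.5 [0.39979859 0.12237886 0.03628818] [ 9.99296903e-01 -3.74826278e-02  8.65899850e-04 -4.52436609e-05] [ 0.25477782  0.40757697 -1.74171742] [0.01733286 0.04454287 0.02474587] -0.07498284857712734
```

In the tool's units: 0.0085 m / 0.6 = 0.0142, 0.007 m / 0.6 = 0.0117.

Emit:
move_arm --plan '[{"delta_pos":[0,0,0.0067],"turn":[0,0,0],"fingers":0.6},{"delta_pos":[0,0,0.0117],"turn":[0,0,0],"fingers":0.6},{"delta_pos":[0,0,0.0142],"turn":[0,0,0],"fingers":0.6},{"delta_pos":[0,0,0.0142],"turn":[0,0,0],"fingers":0.6},{"delta_pos":[0,0,0.0142],"turn":[0,0,0],"fingers":0.6}]'

```text
clock: 8.12
position: [0.3991, 0.122, 0.0269]
ee_rot: [0.999, -0.038, -0.0, 0.0]
ft_force: [-3.0, -1.2, 4.4]
grip_width: 0.689
grasp_force: 44.4
```

In the tool's units: 0.028 m / 0.6 = 0.0467, 0.012 m / 0.6 = 0.02.

Emit:
move_arm --plan '[{"delta_pos":[0.01,0,-0.0013],"turn":[0,0,0],"fingers":0.6},{"delta_pos":[0.02,0,-0.0013],"turn":[0,0,0],"fingers":0.6},{"delta_pos":[0.03,0,-0.0013],"turn":[0,0,0],"fingers":0.6},{"delta_pos":[0.04,0,-0.0013],"turn":[0,0,0],"fingers":0.6},{"delta_pos":[0.0467,0,-0.0013],"turn":[0,0,0],"fingers":0.6},{"delta_pos":[0.0467,0,-0.0013],"turn":[0,0,0],"fingers":0.6}]'

```text
clock: 8.88
position: [0.4273, 0.12, 0.0275]
ee_rot: [0.999, -0.038, 0.0, -0.0]
ft_force: [1.0, -0.1, -0.5]
grip_width: 0.684
grasp_force: 43.7
```

Run:
```python
from h import *
o=get_obs(); print(o['clock'],o['position'],o['ft_force'],o['torque'])
o,c,W=wrist(); save(c,'w4'); s=camera('scene'); cv2.imwrite('pics/w4.png',np.vstack([c['color'][:200,60:460,::-1],cv2.resize(s['color'][200:310,170:345,::-1],(400,252),interpolation=cv2.INTER_CUBIC)]))
```

```text
8.875 [0.42731634 0.12000639 0.02754127] [ 1.04611645 -0.13805249 -0.45249963] [ 0.05397439 -0.02348185  0.00599203]
```

View pics/w4.png

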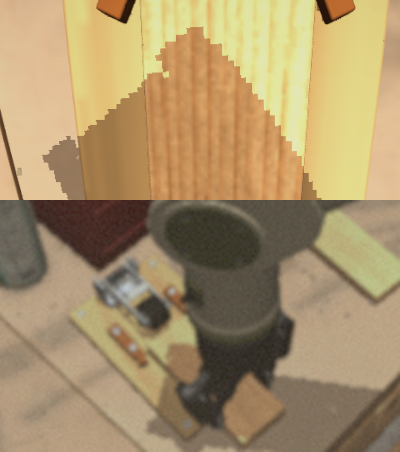

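The board is centred on the plate, with about 75 px of plate on each side in the wrist view, and its leading end is just entering the rails. I'll push under the roller.

In the tool's units: 0.032 m / 0.6 = 0.0533, 0.028 m / 0.6 = 0.0467.

Emit:
move_arm --plan '[{"delta_pos":[0.0067,0,0],"turn":[0,0,0],"fingers":0.6},{"delta_pos":[0.0133,0,0],"turn":[0,0,0],"fingers":0.6},{"delta_pos":[0.02,0,0],"turn":[0,0,0],"fingers":0.6},{"delta_pos":[0.0267,0,0],"turn":[0,0,0],"fingers":0.6},{"delta_pos":[0.0333,0,0],"turn":[0,0,0],"fingers":0.6},{"delta_pos":[0.04,0,0],"turn":[0,0,0],"fingers":0.6},{"delta_pos":[0.0467,0,0],"turn":[0,0,0],"fingers":0.6},{"delta_pos":[0.0533,0,0],"turn":[0,0,0],"fingers":0.6},{"delta_pos":[0.0533,0,0],"turn":[0,0,0],"fingers":0.6}]'

```text
clock: 10.1
position: [0.4595, 0.1175, 0.0275]
ee_rot: [0.999, -0.038, 0.0, -0.0]
ft_force: [-0.1, 0.4, -1.2]
grip_width: 0.688
grasp_force: 43.7
```

Run:
```python
from h import *
o=get_obs(); print(o['clock'],o['position'],o['ft_force'],o['torque'])
```

```text
10.1 [0.45945647 0.11750109 0.02753586] [-0.1004039   0.37924858 -1.21512046] [-0.03692728  0.11772864 -0.00317588]
```

Run:
```python
from h import *
o,c,W=wrist(); s=camera('scene'); cv2.imwrite('pics/w5.png',np.vstack([c['color'][:200,60:460,::-1],cv2.resize(s['color'][200:310,170:345,::-1],(400,252),interpolation=cv2.INTER_CUBIC)]))
Rw=Ro.from_quat(o['ee_rot']).as_matrix(); T=((W-o['position'])@Rw).reshape(-1,3)
b=T[(abs(T[:,2]+.0037)<.004)&(abs(T[:,1])<.04)]
print('rear',np.percentile(b[:,0],[.2,1]),'slope z',np.polyfit(b[:,0],b[:,2],1))
w=W.reshape(-1,3);r=w[(abs(w[:,0]-.567)<.02)&(abs(w[:,1]-.11)<.012)]; print('roller top',np.percentile(r[:,2],[50,90,98]))
```

```text
rear [-0.0382049  -0.03622986] slope z [ 0.00069606 -0.00409363]
roller top [0.06071115 0.06519004 0.06617886]
```

View pics/w5.png

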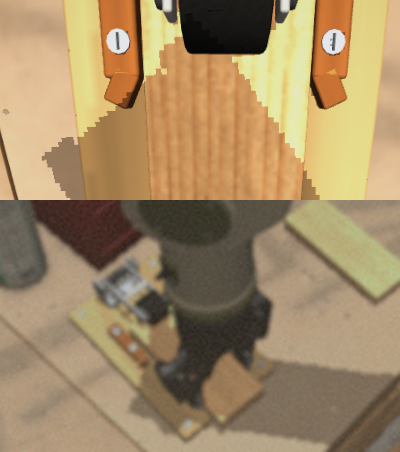

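The roller now sits on the board and its top has risen by about 7 mm. The board has not slipped in the grip. I'll lower the grip force so that slip limits the push, and advance towards the earliest possible stop position.

In the tool's units: 0.015 m / 0.6 = 0.025, 0.012 m / 0.6 = 0.02.

Emit:
move_arm --plan '[{"delta_pos":[0.005,0,0],"turn":[0,0,0],"fingers":0.6},{"delta_pos":[0.01,0,0],"turn":[0,0,0],"fingers":0.6},{"delta_pos":[0.015,0,0],"turn":[0,0,0],"fingers":0.6},{"delta_pos":[0.02,0,0],"turn":[0,0,0],"fingers":0.6},{"delta_pos":[0.025,0,0],"turn":[0,0,0],"fingers":0.6},{"delta_pos":[0.025,0,0],"turn":[0,0,0],"fingers":0.6}]' --force 22

```text
clock: 10.95
position: [0.4745, 0.1164, 0.0277]
ee_rot: [0.999, -0.038, 0.0, -0.0]
ft_force: [-0.0, -0.4, -1.6]
grip_width: 0.687
grasp_force: 43.6
```

In the tool's units: 0.001 m / 0.6 = 0.0017, 0.0005 m / 0.6 = 0.0008.

Emit:
move_arm --plan '[{"delta_pos":[0.0008,0,0],"turn":[0,0,0],"fingers":0.6},{"delta_pos":[0.0017,0,0],"turn":[0,0,0],"fingers":0.6}]'

```text
clock: 11.2
position: [0.4747, 0.1163, 0.0275]
ee_rot: [0.999, -0.038, -0.0, 0.0]
ft_force: [-3.6, -0.9, -1.6]
grip_width: 0.687
grasp_force: 43.7
```

In the tool's units: 0.001 m / 0.6 = 0.0017, 0.0005 m / 0.6 = 0.0008.

Emit:
move_arm --plan '[{"delta_pos":[0.0008,0,0],"turn":[0,0,0],"fingers":0.6},{"delta_pos":[0.0017,0,0],"turn":[0,0,0],"fingers":0.6}]'

```text
clock: 11.45
position: [0.4759, 0.1162, 0.0276]
ee_rot: [0.999, -0.038, -0.0, 0.0]
ft_force: [-3.1, -0.2, -2.1]
grip_width: 0.688
grasp_force: 43.7
```

In the tool's units: 0.001 m / 0.6 = 0.0017, 0.0005 m / 0.6 = 0.0008.

Emit:
move_arm --plan '[{"delta_pos":[0.0008,0,0],"turn":[0,0,0],"fingers":0.55},{"delta_pos":[0.0017,0,0],"turn":[0,0,0],"fingers":0.55}]' --force 22

```text
clock: 11.7
position: [0.4769, 0.1162, 0.0276]
ee_rot: [0.999, -0.038, -0.0, 0.0]
ft_force: [-3.7, -0.9, -2.3]
grip_width: 0.684
grasp_force: 43.7
```

In the tool's units: 0.001 m / 0.6 = 0.0017, 0.0005 m / 0.6 = 0.0008.

Emit:
move_arm --plan '[{"delta_pos":[0.0008,0,0],"turn":[0,0,0],"fingers":0.55},{"delta_pos":[0.0017,0,0],"turn":[0,0,0],"fingers":0.55}]'

```text
clock: 11.95
position: [0.478, 0.1161, 0.0276]
ee_rot: [0.999, -0.038, 0.0, 0.0]
ft_force: [-2.7, 0.3, -1.9]
grip_width: 0.69
grasp_force: 43.7
```

In the tool's units: 0.001 m / 0.6 = 0.0017, 0.0005 m / 0.6 = 0.0008.

Emit:
move_arm --plan '[{"delta_pos":[0.0008,0,0],"turn":[0,0,0],"fingers":0.55},{"delta_pos":[0.0017,0,0],"turn":[0,0,0],"fingers":0.55}]'

```text
clock: 12.2
position: [0.479, 0.116, 0.0276]
ee_rot: [0.999, -0.038, 0.0, 0.0]
ft_force: [-1.8, -1.6, -0.9]
grip_width: 0.688
grasp_force: 43.7
```

In the tool's units: 0.001 m / 0.6 = 0.0017, 0.0005 m / 0.6 = 0.0008.

Emit:
move_arm --plan '[{"delta_pos":[0.0008,0,0],"turn":[0,0,0],"fingers":0.55},{"delta_pos":[0.0017,0,0],"turn":[0,0,0],"fingers":0.55},{"delta_pos":[0.0017,0,0],"turn":[0,0,0],"fingers":0.55}]'

```text
clock: 12.58
position: [0.48, 0.116, 0.0276]
ee_rot: [0.999, -0.038, 0.0, 0.0]
ft_force: [-3.1, -0.7, -1.9]
grip_width: 0.685
grasp_force: 43.6
```

In the tool's units: 0.001 m / 0.6 = 0.0017, 0.0005 m / 0.6 = 0.0008.

Emit:
move_arm --plan '[{"delta_pos":[0.0008,0,0],"turn":[0,0,0],"fingers":0.55},{"delta_pos":[0.0017,0,0],"turn":[0,0,0],"fingers":0.55},{"delta_pos":[0.0017,0,0],"turn":[0,0,0],"fingers":0.55}]'

```text
clock: 12.95
position: [0.481, 0.1159, 0.0276]
ee_rot: [0.999, -0.038, 0.0, 0.0]
ft_force: [-2.1, -0.9, -1.8]
grip_width: 0.689
grasp_force: 43.6
```

In the tool's units: 0.001 m / 0.6 = 0.0017, 0.0005 m / 0.6 = 0.0008.

Emit:
move_arm --plan '[{"delta_pos":[0.0008,0,0],"turn":[0,0,0],"fingers":0.55},{"delta_pos":[0.0017,0,0],"turn":[0,0,0],"fingers":0.55},{"delta_pos":[0.0017,0,0],"turn":[0,0,0],"fingers":0.55}]'

```text
clock: 13.32
position: [0.482, 0.1158, 0.0276]
ee_rot: [0.999, -0.038, 0.0, 0.0]
ft_force: [-2.7, -1.7, -1.5]
grip_width: 0.688
grasp_force: 43.6
```

In the tool's units: 0.001 m / 0.6 = 0.0017, 0.0005 m / 0.6 = 0.0008.

Emit:
move_arm --plan '[{"delta_pos":[0.0008,0,0],"turn":[0,0,0],"fingers":0.55},{"delta_pos":[0.0017,0,0],"turn":[0,0,0],"fingers":0.55},{"delta_pos":[0.0017,0,0],"turn":[0,0,0],"fingers":0.55}]'

```text
clock: 13.7
position: [0.483, 0.1158, 0.0276]
ee_rot: [0.999, -0.038, 0.0, 0.0]
ft_force: [-2.5, -0.8, -2.7]
grip_width: 0.689
grasp_force: 43.6
```

In the tool's units: 0.001 m / 0.6 = 0.0017, 0.0005 m / 0.6 = 0.0008.

Emit:
move_arm --plan '[{"delta_pos":[0.0008,0,0],"turn":[0,0,0],"fingers":0.55},{"delta_pos":[0.0017,0,0],"turn":[0,0,0],"fingers":0.55},{"delta_pos":[0.0017,0,0],"turn":[0,0,0],"fingers":0.55}]'

```text
clock: 14.08
position: [0.484, 0.1157, 0.0276]
ee_rot: [0.999, -0.038, 0.0, 0.0]
ft_force: [-1.8, -1.4, -2.8]
grip_width: 0.685
grasp_force: 43.6
```

In the tool's units: 0.001 m / 0.6 = 0.0017, 0.0005 m / 0.6 = 0.0008.

Emit:
move_arm --plan '[{"delta_pos":[0.0008,0,0],"turn":[0,0,0],"fingers":0.55},{"delta_pos":[0.0017,0,0],"turn":[0,0,0],"fingers":0.55},{"delta_pos":[0.0017,0,0],"turn":[0,0,0],"fingers":0.55}]'

```text
clock: 14.45
position: [0.485, 0.1156, 0.0276]
ee_rot: [0.999, -0.038, 0.0, 0.0]
ft_force: [-1.5, -0.2, -1.2]
grip_width: 0.688
grasp_force: 43.6
```

In the tool's units: 0.001 m / 0.6 = 0.0017, 0.0005 m / 0.6 = 0.0008.

Emit:
move_arm --plan '[{"delta_pos":[0.0008,0,0],"turn":[0,0,0],"fingers":0.55},{"delta_pos":[0.0017,0,0],"turn":[0,0,0],"fingers":0.55},{"delta_pos":[0.0017,0,0],"turn":[0,0,0],"fingers":0.55}]'

```text
clock: 14.82
position: [0.486, 0.1156, 0.0276]
ee_rot: [0.999, -0.038, 0.0, 0.0]
ft_force: [-1.8, -1.0, -1.4]
grip_width: 0.695
grasp_force: 43.6
```

Emit:
move_arm --plan '[{"delta_pos":[0.0008,0,0],"turn":[0,0,0],"fingers":0.55},{"delta_pos":[0.0017,0,0],"turn":[0,0,0],"fingers":0.55},{"delta_pos":[0.0017,0,0],"turn":[0,0,0],"fingers":0.55}]'

```text
clock: 15.2
position: [0.487, 0.1155, 0.0276]
ee_rot: [0.999, -0.038, 0.0, 0.0]
ft_force: [-1.8, -1.5, -2.8]
grip_width: 0.689
grasp_force: 43.6
```

In the tool's units: 0.001 m / 0.6 = 0.0017, 0.0005 m / 0.6 = 0.0008.

Emit:
move_arm --plan '[{"delta_pos":[0.0008,0,0],"turn":[0,0,0],"fingers":0.55},{"delta_pos":[0.0017,0,0],"turn":[0,0,0],"fingers":0.55},{"delta_pos":[0.0017,0,0],"turn":[0,0,0],"fingers":0.55}]'

```text
clock: 15.58
position: [0.488, 0.1154, 0.0276]
ee_rot: [0.999, -0.038, 0.0, 0.0]
ft_force: [-2.7, -1.3, -2.1]
grip_width: 0.692
grasp_force: 43.6
```

In the tool's units: 0.001 m / 0.6 = 0.0017, 0.0005 m / 0.6 = 0.0008.

Emit:
move_arm --plan '[{"delta_pos":[0.0008,0,0],"turn":[0,0,0],"fingers":0.55},{"delta_pos":[0.0017,0,0],"turn":[0,0,0],"fingers":0.55},{"delta_pos":[0.0017,0,0],"turn":[0,0,0],"fingers":0.55}]'

```text
clock: 15.95
position: [0.489, 0.1153, 0.0276]
ee_rot: [0.999, -0.038, 0.0, 0.0]
ft_force: [-2.2, -1.2, -2.9]
grip_width: 0.684
grasp_force: 43.6
```

In the tool's units: 0.001 m / 0.6 = 0.0017, 0.0005 m / 0.6 = 0.0008.

Emit:
move_arm --plan '[{"delta_pos":[0.0008,0,0],"turn":[0,0,0],"fingers":0.55},{"delta_pos":[0.0017,0,0],"turn":[0,0,0],"fingers":0.55},{"delta_pos":[0.0017,0,0],"turn":[0,0,0],"fingers":0.55}]'

```text
clock: 16.32
position: [0.49, 0.1152, 0.0276]
ee_rot: [0.999, -0.038, 0.0, 0.0]
ft_force: [-2.2, -1.4, -2.0]
grip_width: 0.689
grasp_force: 43.6
```

In the tool's units: 0.001 m / 0.6 = 0.0017, 0.0005 m / 0.6 = 0.0008.

Emit:
move_arm --plan '[{"delta_pos":[0.0008,0,0],"turn":[0,0,0],"fingers":0.55},{"delta_pos":[0.0017,0,0],"turn":[0,0,0],"fingers":0.55},{"delta_pos":[0.0017,0,0],"turn":[0,0,0],"fingers":0.55}]'

```text
clock: 16.7
position: [0.491, 0.1152, 0.0276]
ee_rot: [0.999, -0.038, 0.0, 0.0]
ft_force: [-2.4, -2.4, -2.3]
grip_width: 0.689
grasp_force: 43.6
```

In the tool's units: 0.001 m / 0.6 = 0.0017, 0.0005 m / 0.6 = 0.0008.

Emit:
move_arm --plan '[{"delta_pos":[0.0008,0,0],"turn":[0,0,0],"fingers":0.55},{"delta_pos":[0.0017,0,0],"turn":[0,0,0],"fingers":0.55},{"delta_pos":[0.0017,0,0],"turn":[0,0,0],"fingers":0.55}]'

```text
clock: 17.08
position: [0.492, 0.1151, 0.0276]
ee_rot: [0.999, -0.038, 0.0, 0.0]
ft_force: [-0.9, -1.3, -3.1]
grip_width: 0.689
grasp_force: 43.6
```

In the tool's units: 0.001 m / 0.6 = 0.0017, 0.0005 m / 0.6 = 0.0008.

Emit:
move_arm --plan '[{"delta_pos":[0.0008,0,0],"turn":[0,0,0],"fingers":0.55},{"delta_pos":[0.0017,0,0],"turn":[0,0,0],"fingers":0.55},{"delta_pos":[0.0017,0,0],"turn":[0,0,0],"fingers":0.55}]'

```text
clock: 17.45
position: [0.493, 0.115, 0.0276]
ee_rot: [0.999, -0.038, 0.0, 0.0]
ft_force: [-2.1, -0.7, -3.1]
grip_width: 0.689
grasp_force: 43.6
```

In the tool's units: 0.001 m / 0.6 = 0.0017, 0.0005 m / 0.6 = 0.0008.

Emit:
move_arm --plan '[{"delta_pos":[0.0008,0,0],"turn":[0,0,0],"fingers":0.55},{"delta_pos":[0.0017,0,0],"turn":[0,0,0],"fingers":0.55},{"delta_pos":[0.0017,0,0],"turn":[0,0,0],"fingers":0.55}]'

```text
clock: 17.82
position: [0.494, 0.1149, 0.0276]
ee_rot: [0.999, -0.038, 0.0, 0.0]
ft_force: [-2.2, -2.3, -2.7]
grip_width: 0.69
grasp_force: 43.6
```

In the tool's units: 0.001 m / 0.6 = 0.0017, 0.0005 m / 0.6 = 0.0008.

Emit:
move_arm --plan '[{"delta_pos":[0.0008,0,0],"turn":[0,0,0],"fingers":0.55},{"delta_pos":[0.0017,0,0],"turn":[0,0,0],"fingers":0.55},{"delta_pos":[0.0017,0,0],"turn":[0,0,0],"fingers":0.55}]'

```text
clock: 18.2
position: [0.495, 0.1148, 0.0276]
ee_rot: [0.999, -0.038, 0.0, 0.0]
ft_force: [-2.0, -2.2, -2.5]
grip_width: 0.688
grasp_force: 43.6
```

In the tool's units: 0.001 m / 0.6 = 0.0017, 0.0005 m / 0.6 = 0.0008.

Emit:
move_arm --plan '[{"delta_pos":[0.0008,0,0],"turn":[0,0,0],"fingers":0.55},{"delta_pos":[0.0017,0,0],"turn":[0,0,0],"fingers":0.55},{"delta_pos":[0.0017,0,0],"turn":[0,0,0],"fingers":0.55}]'

```text
clock: 18.58
position: [0.496, 0.1148, 0.0276]
ee_rot: [0.999, -0.038, 0.0, 0.0]
ft_force: [-1.5, -2.6, -2.6]
grip_width: 0.687
grasp_force: 43.6
```

In the tool's units: 0.001 m / 0.6 = 0.0017, 0.0005 m / 0.6 = 0.0008.

Emit:
move_arm --plan '[{"delta_pos":[0.0008,0,0],"turn":[0,0,0],"fingers":0.55},{"delta_pos":[0.0017,0,0],"turn":[0,0,0],"fingers":0.55},{"delta_pos":[0.0017,0,0],"turn":[0,0,0],"fingers":0.55}]'

```text
clock: 18.95
position: [0.497, 0.1147, 0.0276]
ee_rot: [0.999, -0.038, 0.0, 0.0]
ft_force: [-1.5, -2.3, -2.2]
grip_width: 0.692
grasp_force: 43.6
```

Run:
```python
from h import *
o,c,W=wrist()
Rw=Ro.from_quat(o['ee_rot']).as_matrix(); T=((W-o['position'])@Rw).reshape(-1,3)
b=T[(abs(T[:,2]+.0037)<.004)&(abs(T[:,1])<.04)]
print('rear',np.percentile(b[:,0],[.2,1]),o['ft_force'])
w=W.reshape(-1,3);A=.075;d=w[:,:2]-[.5734,.1091]
jx=.04+d@[np.cos(A),-np.sin(A)]; jy=d@[np.sin(A),np.cos(A)]
r=w[(abs(jx-.035)<.018)&(abs(jy)<.01)]; print('roller',np.percentile(r[:,2],[50,98]))
m=(abs(w[:,2]-.0125)<.004)&(abs(jy)>.045)&(abs(jy)<.07); print('plate front jx',np.percentile(jx[m],[.5,2]), np.percentile(jy[m],[1,99]))
```

```text
rear [-0.03836353 -0.03672829] [-1.53814007 -2.26091962 -2.21100523]
roller [0.06553778 0.06806249]
plate front jx [-0.05627924 -0.04968836] [-0.06389062  0.06416451]
```

In the tool's units: 0.001 m / 0.6 = 0.0017, 0.0005 m / 0.6 = 0.0008.

Emit:
move_arm --plan '[{"delta_pos":[0.0008,0,0],"turn":[0,0,0],"fingers":0.55},{"delta_pos":[0.0017,0,0],"turn":[0,0,0],"fingers":0.55},{"delta_pos":[0.0017,0,0],"turn":[0,0,0],"fingers":0.55}]'

```text
clock: 19.38
position: [0.4979, 0.1146, 0.0276]
ee_rot: [0.999, -0.038, 0.0, 0.0]
ft_force: [-2.1, -1.6, -3.7]
grip_width: 0.687
grasp_force: 43.5
```

In the tool's units: 0.0008 m / 0.6 = 0.0013, 0.0004 m / 0.6 = 0.0007.

Emit:
move_arm --plan '[{"delta_pos":[0.0007,0,0],"turn":[0,0,0],"fingers":0.55},{"delta_pos":[0.0013,0,0],"turn":[0,0,0],"fingers":0.55},{"delta_pos":[0.0013,0,0],"turn":[0,0,0],"fingers":0.55}]'

```text
clock: 19.75
position: [0.4987, 0.1146, 0.0276]
ee_rot: [0.999, -0.038, 0.0, 0.0]
ft_force: [-2.7, -2.0, -3.0]
grip_width: 0.688
grasp_force: 43.5
```

In the tool's units: 0.0008 m / 0.6 = 0.0013, 0.0004 m / 0.6 = 0.0007.

Emit:
move_arm --plan '[{"delta_pos":[0.0007,0,0],"turn":[0,0,0],"fingers":0.55},{"delta_pos":[0.0013,0,0],"turn":[0,0,0],"fingers":0.55},{"delta_pos":[0.0013,0,0],"turn":[0,0,0],"fingers":0.55}]'

```text
clock: 20.12
position: [0.4995, 0.1145, 0.0276]
ee_rot: [0.999, -0.038, 0.0, 0.0]
ft_force: [-1.8, -2.0, -3.3]
grip_width: 0.686
grasp_force: 43.5
```

In the tool's units: 0.0008 m / 0.6 = 0.0013, 0.0004 m / 0.6 = 0.0007.

Emit:
move_arm --plan '[{"delta_pos":[0.0007,0,0],"turn":[0,0,0],"fingers":0.55},{"delta_pos":[0.0013,0,0],"turn":[0,0,0],"fingers":0.55},{"delta_pos":[0.0013,0,0],"turn":[0,0,0],"fingers":0.55}]'

```text
clock: 20.5
position: [0.5004, 0.1145, 0.0276]
ee_rot: [0.999, -0.038, 0.0, 0.0]
ft_force: [-1.8, -2.1, -3.0]
grip_width: 0.69
grasp_force: 43.5
```

In the tool's units: 0.0008 m / 0.6 = 0.0013, 0.0004 m / 0.6 = 0.0007.

Emit:
move_arm --plan '[{"delta_pos":[0.0007,0,0],"turn":[0,0,0],"fingers":0.55},{"delta_pos":[0.0013,0,0],"turn":[0,0,0],"fingers":0.55},{"delta_pos":[0.0013,0,0],"turn":[0,0,0],"fingers":0.55}]'

```text
clock: 20.88
position: [0.5005, 0.1144, 0.0275]
ee_rot: [0.999, -0.038, -0.001, 0.0]
ft_force: [-5.2, -1.8, -0.4]
grip_width: 0.69
grasp_force: 43.8
```

Contact with the stop: position has stalled and the force is rising. I'll press slightly more.

In the tool's units: 0.0006 m / 0.6 = 0.001, 0.0003 m / 0.6 = 0.0005.

Emit:
move_arm --plan '[{"delta_pos":[0.0005,0,0],"turn":[0,0,0],"fingers":0.55},{"delta_pos":[0.001,0,0],"turn":[0,0,0],"fingers":0.55},{"delta_pos":[0.001,0,0],"turn":[0,0,0],"fingers":0.55}]'

```text
clock: 21.25
position: [0.5005, 0.1144, 0.0274]
ee_rot: [0.999, -0.037, -0.001, 0.0]
ft_force: [-9.1, -1.7, 2.7]
grip_width: 0.69
grasp_force: 44.2
```

In the tool's units: 0.0006 m / 0.6 = 0.001, 0.0003 m / 0.6 = 0.0005.

Emit:
move_arm --plan '[{"delta_pos":[0.0005,0,0],"turn":[0,0,0],"fingers":0.55},{"delta_pos":[0.001,0,0],"turn":[0,0,0],"fingers":0.55},{"delta_pos":[0.001,0,0],"turn":[0,0,0],"fingers":0.55},{"delta_pos":[0.001,0,0],"turn":[0,0,0],"fingers":0.55},{"delta_pos":[0.001,0,0],"turn":[0,0,0],"fingers":0.55}]'

```text
clock: 21.88
position: [0.5005, 0.1144, 0.0274]
ee_rot: [0.999, -0.037, -0.002, 0.001]
ft_force: [-12.2, -3.4, 6.5]
grip_width: 0.689
grasp_force: 44.5
```

In the tool's units: 0.0003 m / 0.6 = 0.0005.

Emit:
move_arm --plan '[{"delta_pos":[0.0005,0,0],"turn":[0,0,0],"fingers":0.55},{"delta_pos":[0.0005,0,0],"turn":[0,0,0],"fingers":0.55},{"delta_pos":[0.0005,0,0],"turn":[0,0,0],"fingers":0.55},{"delta_pos":[0.0005,0,0],"turn":[0,0,0],"fingers":0.55}]'

```text
clock: 22.38
position: [0.5006, 0.1144, 0.0274]
ee_rot: [0.999, -0.037, -0.002, 0.001]
ft_force: [-12.7, -1.8, 7.0]
grip_width: 0.688
grasp_force: 44.7
```

In the tool's units: -0.0013 m / 0.6 = -0.0022, -0.001 m / 0.6 = -0.0017.

Emit:
move_arm --plan '[{"delta_pos":[-0.0008,0,0],"turn":[0,0,0],"fingers":0.55},{"delta_pos":[-0.0017,0,0],"turn":[0,0,0],"fingers":0.55},{"delta_pos":[-0.0022,0,0],"turn":[0,0,0],"fingers":0.55},{"delta_pos":[-0.0022,0,0],"turn":[0,0,0],"fingers":0.55}]'

```text
clock: 22.88
position: [0.5005, 0.1144, 0.0275]
ee_rot: [0.999, -0.038, -0.001, 0.0]
ft_force: [-6.3, -2.0, -0.3]
grip_width: 0.69
grasp_force: 43.9
```

In the tool's units: -0.15 m / 0.6 = -0.25, -0.01 m / 0.6 = -0.0167.

Emit:
move_arm --plan '[{"delta_pos":[0,0,0],"turn":[0,0,0],"fingers":0.2},{"delta_pos":[0,0,0],"turn":[0,0,0],"fingers":0},{"delta_pos":[0,0,0],"turn":[0,0,0],"fingers":0},{"delta_pos":[0,0,0],"turn":[0,0,0],"fingers":0},{"delta_pos":[0,0,-0.0167],"turn":[0,0,0],"fingers":0},{"delta_pos":[-0.0167,0,-0.05],"turn":[0,0,0],"fingers":0},{"delta_pos":[-0.05,0,-0.1],"turn":[0,0,0],"fingers":0},{"delta_pos":[-0.0833,0,-0.1667],"turn":[0,0,0],"fingers":0},{"delta_pos":[-0.0833,0,-0.25],"turn":[0,0,0],"fingers":0},{"delta_pos":[-0.0833,0,-0.25],"turn":[0,0,0],"fingers":0},{"delta_pos":[-0.0833,0,-0.25],"turn":[0,0,0],"fingers":0}]'

```text
clock: 24.25
position: [0.4513, 0.118, 0.1776]
ee_rot: [0.999, -0.038, 0.0, 0.0]
ft_force: [0.4, 0.9, -1.2]
grip_width: 0.997
grasp_force: 0.0
```

Run:
```python
from h import *
o,c,W=wrist(); save(c,'w6'); print(o['clock'],o['position'],o['ft_force'])
w=W.reshape(-1,3);A=.075;d=w[:,:2]-[.5734,.1091]
jx=.04+d@[np.cos(A),-np.sin(A)]; jy=d@[np.sin(A),np.cos(A)]
m=(abs(w[:,2]-.031)<.005)&(abs(jy)<.04)&(jx<.01)&(jx>-.1); print('board rear',np.percentile(jx[m],[.5,2]),'y',np.percentile(jy[m],[1,99]),'z fit',np.polyfit(jx[m],w[m,2],1))
r=w[(abs(jx-.035)<.018)&(abs(jy)<.01)]; print('roller',np.percentile(r[:,2],[50,98]))
```

```text
24.25 [0.45132922 0.11801515 0.17760559] [ 0.35017224  0.85014374 -1.24060587]
board rear [-0.07133813 -0.06969904] y [-0.02889646  0.02988832] z fit [0.00013623 0.03157162]
roller [0.06476474 0.068317  ]
```

View pics/w6.png

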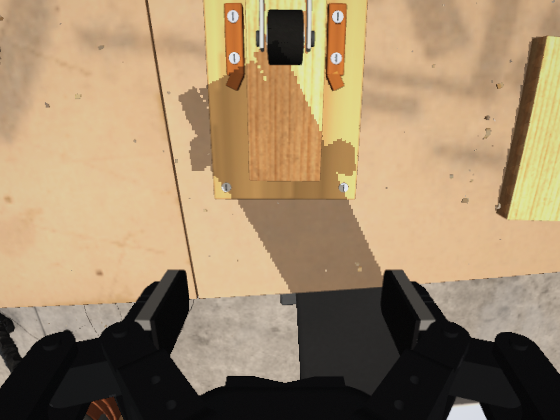

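The board lies flat and centred between the rails, with its rear edge at row 181 and the roller at (286,38) on the wood. The gripper is clear of everything.

```bash
python3 -c "
from workcell import hand_in
print(hand_in())"
```

```text
the job is handed in; nothing more can be done
None
```

I slid the offcut into the jig, pressed it against the end stop (about 12.7 N at the wrist) and released it under the roller. I then handed the job in at about 24 s on the robot's clock; no verdict came back.

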